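# Lock the lid on the smoke box

## Robot

A 7-joint arm with a two-finger parallel gripper is mounted at the origin on the work surface. World frame = base frame: x ahead of the robot, y to its left, z up, the work surface at z = 0. Lengths are in m, angles in rad, forces in N, time in s.
With the tool pointing down it reaches from about 0.425 to 0.925 m from the base axis. Payload 6.8 kg.
Tool frame: the origin (TCP) lies at the very end of the fingers, on their centre line; the grasp point (between the pads) lies 19 mm behind it; z points along the fingers, x is the direction in which the jaws open and shut, and the axes are right-handed (so a half turn about z gives the same grasp; the last joint's range is limited). The gripper opens to 85 mm and grips with 20 to 120 N. Pads are 22 mm wide; open, the fingers measure 114 mm over their backs; the gripper's body (76 mm by 85 mm) begins 54 mm behind the grasp point. The pads swing forward as they close: fully open they stand 13 mm farther back than shut.
Start: joints at [1.099, 0.477, 0.022, 1.555, -0.011, 1.109, -0.083], TCP at [0.24, -0.631, 0.231] pointing down, gripper open.
Joint ranges: [-2.96, 2.96], [-0.34, 2.1], [-1.41, 1.46], [0.24, 2.44], [-1.37, 4.51], [0.17, 1.92], [-2.96, 2.96]. Speed limits (rad/s): [2.39, 2.39, 3.14, 3.14, 3.14, 3.14, 3.14].

## Interface

Orientations are given as a rotation vector (axis times angle).
In Python, from bench import get_obs, imaging, hand_in gives the robot as it stands.
- The arm moves only by the tool send_rows, never from a script. Its argument "motion" is a list of rows, each an object with "dp": the shift along the world's x, y, z in m, a list of three; "rot": the turn, a rotation vector about the world's x, y, z in rad, a list of three; "grip": the finger opening in m, from 0 to 0.0854. In form: [{"dp": [dx, dy, dz], "rot": [ax, ay, az], "grip": grip}, ...]. A call has 1 to 20 rows; each row shifts and turns the pose as measured when the row begins; what a row does not reach is not made up. A row lasts 1/8 s, in which the tool goes at most 62.5 mm and 10.7 degrees, less where a joint would pass 70% of its speed; a pose out of reach is approached as far as the arm can. A call is refused whole if a number of a shift passes 0.0625 or a number of a turn 0.188, either way. A call with a gripper value outside its range is refused whole. The fingers move at their own pace and stop on an object; "grip_force" is the grip in N (left out, the last holds). Time passes only in rows, so rows that do not move let the fingers close. It gives the time, the measured TCP pose, the force and the opening at its end, in the units of the state.
- get_obs(): the state, without advancing time (a new reading comes with each control period).
- imaging.grab_frame(name): name is "scene" or "top" or "wrist"; returns a dict with "img" (400x640x3 uint8, red, green, blue), "fx", "fy", "cx", "cy" (pixels), "R" (3x3) and "t" (3): a world point X has camera coordinates R X + t. Camera axes: x right, y down, z forward; pixel columns grow to the right and rows downward; lengths in m; the calibration is good to about 2 mm. A picture is of the moment at which its call begins. There is no depth.
- hand_in(): hands the job in, once; it reports no verdict.
The state is a dict: "clock": time; "joints": joint angles; "qvel": joint speeds; "tau": joint torques, N m; "tcp_pos": TCP position; "orientation": TCP orientation; "contact_force": force on the tool from outside, world axes, zero at the start; "moment": the same for the moment, N m; "grip_width": finger opening in m.
Only numpy, scipy, OpenCV 4.12 (cv2) and the standard library are available. Lean on these libraries where they do the work, as an engineer would, in place of code of your own. Each camera call takes 0.05 s, during which the arm holds its last target. There are 200 camera calls.

## Task

Close up the smoke box beside the grill: set its loose lid on the sloping cup with the two lugs in the two slots, press it fully home and twist it clockwise a quarter turn to the stop so that it locks. Then turn the clamp knob next to the cup clockwise until its finger lies over the lid's rim, let go, and leave everything else on the shelf where it stands.

Things in the scene. Friction and masses are not known exactly. Their poses are not given: they have to be found in the camera images.
- lid: Loose aluminium lid, 0.2 kg, upright on the shelf left or right of the smoke box, any yaw. Origin: centre of its plug's underside, z up. Plug radius 22 mm, z 0 to 16; two bayonet lugs on it along +x and -x, out to radius 29, 14 wide, z 0 to 6; disc radius 40, z 16 to 20, with ears (8 wide, out to radius 47) right above the lugs. Same after half a turn.
- lid_bar (a point): Middle of the lid's steel grip bar, 43 mm above the lid's origin, on its axis; axes as lid. The bar stands on the disc from 20 to 52 mm above the origin, is 56 mm long along y and 14 mm thick along x: pinch it across x. Lugs and ears lie across the bar.
- cup: Fixed steel cup sunk in a grey deck sloping 30 degrees towards the robot side. Origin: centre of the mouth, in the top plane of its collar; z out along its axis (30 degrees from vertical), x up the slope, y level, towards the clamp knob. Collar 7 mm thick, bore radius 24, outer radius 36, proud of the deck. Two slots 20 mm wide, out to radius 33, through the collar at +x and -x.
- cup_seat (a point): On the cup's axis 16 mm inside the mouth, axes as cup: the lid's origin is here when its disc rests on the collar, fully home. Lid goes in with its lugs along cup x; then turns clockwise only (seen from outside), easily, to a stop at about 93 degrees; locked, its lugs lie along cup y and its bar along cup x. Lugs have 3 mm axial play under the collar.
- keeper (a joint): Angle (rad) of the clamp knob beside the cup; axis parallel to the cup's, through cup x = 0, y = 90 mm. 0: its finger points up the slope, clear of the cup; grows clockwise seen from outside; 1.57: finger points at the cup's axis, over the lid's rim; stop at 1.62. Starts at 0.15 to 0.4. Friction 0.05 N m, stays where left.
- keeper_grip (a point): On the knob's axis at cup z = 32 mm, the height to grip; turns with the knob: x along bar and finger (to its tip), z out along the axis. The knob is a black bar 42 mm long, 12 thick, cup z 10.5 to 44.5: pinch across y. The steel finger below it is 14 wide, reaches 65 from the axis, cup z 6.5 to 10.5 (2.5 above the disc of a lid that is home).
- ramekin: White ceramic ramekin, 90 mm wide, 45 mm high, on the other side of the smoke box from the lid. Bystander. Origin under its centre.
- pinch_bowl: Green pinch bowl, 80 mm wide, 35 mm high, in front of the smoke box. Bystander. Origin under its centre.
- spatula: Aluminium spatula, about 320 mm long, lying on the left. Bystander. Lies along its x.
- skewer_rack: Wooden rack with five steel skewers (330 mm long, 65 mm high), on the right. Bystander. Skewers along its x.
- rub_jar: Amber jar, 56 mm wide, 90 mm high, behind on the left. Bystander. Origin under its centre.
- pepper_mill: Dark wooden pepper mill, 52 mm wide, 150 mm high, behind on the right. Bystander. Origin under its centre.
Things that resemble listed ones, but are neither listed nor needed, are in the scene too. What is shaped like the lid but red or yellow is not meant.

How it is judged:
On the way, in this order (a step that is already met when the one before it is completed fails the run):
1. the lid is home in the cup and twisted to the lock (distance between lid and cup_seat below 0.005 m and angle between the x axis of lid and the y axis of cup, either way round below 0.26 rad and angle between the z axis of lid and the z axis of cup, either way round below 0.1 rad), for 0.2 s.
2. the clamp finger lies over the rim of the locked lid (all of step 1 and value of joint keeper above 1.3 rad), for 0.2 s.
At the end, for the whole second after the job is handed in: The lid is home in the cup (its origin within 5 mm of the seat, its axis within 6 degrees of the cup's), turned to within 15 degrees of the full quarter turn, the clamp knob stands past 1.3 rad with its finger over the lid's rim, and all is at rest. No bystander has moved more than 30 mm (all of step 2 and linear speed of lid below 0.02 m/s and velocity of joint keeper below 0.1 rad/s); the robot touches nothing.
It fails at once if another thing on the shelf is pushed about (distance of any of ramekin, pinch_bowl, spatula, skewer_rack, rub_jar, pepper_mill from where it was at the start of the episode above 0.03 m).
It also fails if it takes over 58 s, if anything falls off the work surface, if the arm or the gripper's body presses on something with over 40 N, if the wrist force passes 120 N, or if a joint passes its speed limit or range.

## Working session

There is one attempt and no reset: what is moved stays moved. The work goes in short steps, Python scripts to look and compute and a tool call to move; the robot and the scene stay as the last step left them, time stands still between calls to the robot, and variables do not carry over. Pictures are saved under pics/ and viewed, about 8 in all and at most 12, crops included, and the job is handed in when it is done.

Besides the shell and the picture viewer there is one more tool, called after ">>>" by a JSON object that holds its "api" and its "payload", one argument or row to a line. send_rows: Moves the arm, as the interface text tells. Its arguments: {"type":"object","properties":{"motion":{"type":"array","items":{"type":"object","properties":{"dp":{"type":"array","items":{"type":"number"}},"rot":{"type":"array","items":{"type":"number"}},"grip":{"type":"number"}}}},"grip_force":{"type":"number"}},"required":["motion"]}

```bash
mkdir -p pics; ls
python3 - <<'E'
from bench import get_obs, imaging
import cv2,pickle
o=get_obs();print(o)
for n in("scene","top"):
    f=imaging.grab_frame(n);pickle.dump(f,open(f"{n}0.pkl","wb"))
    cv2.imwrite(f"pics/{n}0.png",f["img"][:,:,::-1]);print(n,f["fx"],f["cx"],f["cy"],f["R"],f["t"])
E
```

```text
pics
{'clock': 0.0, 'joints': array([ 1.09892527,  0.47781013,  0.02234646,  1.55644464, -0.01154   ,
        1.1092812 , -0.08312222]), 'qvel': array([-0.00081334,  0.00029192, -0.00014943, -0.00026462,  0.00084594,
        0.00012019,  0.00155472]), 'tau': array([ 2.74934964e-04, -5.96454370e+01,  1.60799671e+00, -2.81197768e+01,
        1.24534144e-02,  9.35180200e-03,  1.70994559e-05]), 'tcp_pos': array([ 0.23995144, -0.6302853 ,  0.23032198]), 'orientation': array([-2.58582133e+00,  1.78246852e+00,  2.43514223e-03]), 'contact_force': array([ 0.45092601, -0.01024647,  0.00969585]), 'moment': array([-0.07174764,  0.03214418, -0.00275398]), 'grip_width': 0.0853878699277255}
scene 402.4978718448906 313.78722572715236 197.19396457981514 [[-0.1904802   0.98152001 -0.01832383]
 [ 0.65228     0.11259215 -0.74956909]
 [-0.73365394 -0.15473034 -0.66167244]] [ 0.10261361 -0.25939718  1.85433533]
top 513.4682356250571 316.09332041479456 202.03060548389163 [[-0.01467893 -0.99988621  0.00347798]
 [-0.98518718  0.01386862 -0.17092069]
 [ 0.17085301 -0.00593539 -0.98527865]] [-0.00612855  0.47166264  1.70852936]
```

View pics/top0.png

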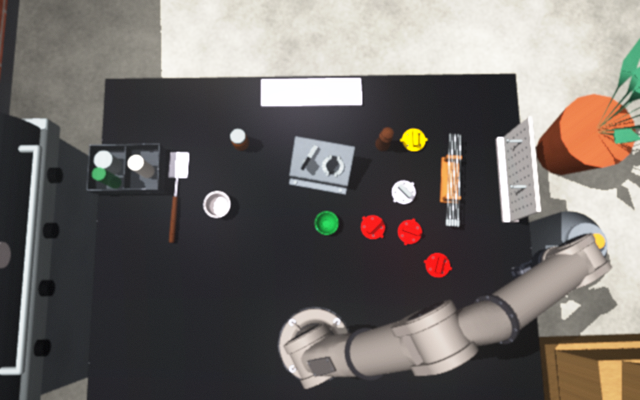

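View pics/scene0.png

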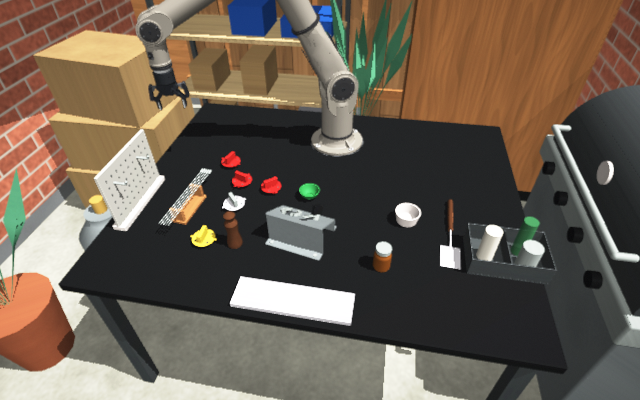

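The top view shows the silver lid at (403,192), the cup at (333,167), the knob at (311,157), and red and yellow decoys. I'll enlarge the lid and box.

Run:
```python
import cv2,pickle,numpy as np
f=pickle.load(open("top0.pkl","rb"));im=f["img"][:,:,::-1]
c=im[130:210,280:425]
c=cv2.resize(c,None,fx=5.5,fy=5.5,interpolation=cv2.INTER_CUBIC)
for k in range(0,145,10):
  cv2.putText(c,str(280+k),(int(5.5*k),8),0,.3,(0,255,255));cv2.line(c,(int(5.5*k),10),(int(5.5*k),16),(0,255,255))
for k in range(0,80,10):
  cv2.putText(c,str(130+k),(0,int(5.5*k)+4),0,.3,(0,255,255));cv2.line(c,(22,int(5.5*k)),(28,int(5.5*k)),(0,255,255))
cv2.imwrite("pics/crop1.png",c)
```

```text
(no output)
```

View pics/crop1.png

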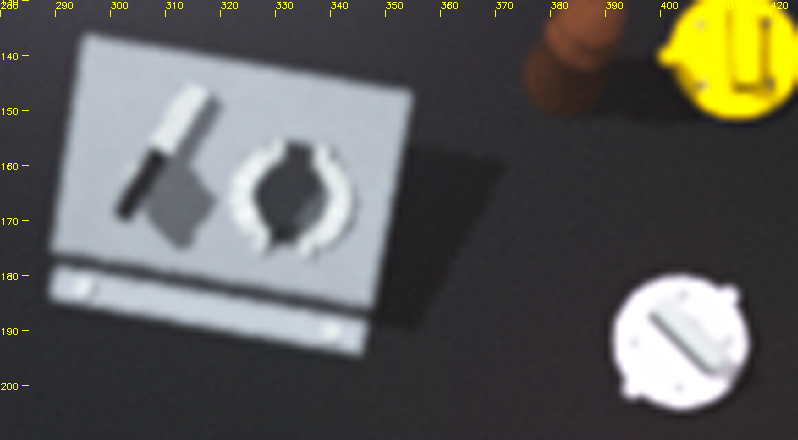

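The crop shows the lid disc centred at (402.5,192), ears at (413,184) and (393,201), the collar centred at (331.5,166), and the knob bar roughly from (301,168) to (309,157), with its finger to (315,146). I'll locate these roughly and then go to close wrist views.

```bash
cat > h.py <<'E'
import numpy as np,cv2,pickle
from scipy.spatial.transform import Rotation as Ro
from scipy.optimize import least_squares
def K(f): return np.array([[f["fx"],0,f["cx"]],[0,f["fy"],f["cy"]],[0,0,1]])
def proj(f,X):
    c=np.atleast_2d(X)@np.array(f["R"]).T+f["t"]; p=c@K(f).T; return p[:,:2]/p[:,2:]
def plane(f,uv,p0,n=(0,0,1)):
    R=np.array(f["R"]);o=-R.T@f["t"];d=R.T@np.linalg.solve(K(f),[*uv,1]);n=np.array(n,float)
    return o+d*((np.array(p0)-o)@n)/(d@n)
def tri(fs,uvs):
    P=[K(f)@np.c_[f["R"],f["t"]] for f in fs]
    X=cv2.triangulatePoints(P[0],P[1],np.array(uvs[0],float),np.array(uvs[1],float));return (X[:3]/X[3])[:,0]
def save(n,tag):
    from bench import imaging,get_obs
    f=imaging.grab_frame(n);pickle.dump((f,get_obs()),open(tag+".pkl","wb"));cv2.imwrite(f"pics/{tag}.png",f["img"][:,:,::-1]);return f
def rv(x,z):  # rotvec of tool with x axis, z axis
    z=np.array(z)/np.linalg.norm(z);x=np.array(x,float);x-=z*(x@z);x/=np.linalg.norm(x)
    return Ro.from_matrix(np.c_[x,np.cross(z,x),z])
def delta(p,R):
    from bench import get_obs
    o=get_obs();return np.array(p)-o["tcp_pos"],(R*Ro.from_rotvec(o["orientation"]).inv()).as_rotvec()
E
python3 - <<'E'
from h import *
from bench import get_obs
t=pickle.load(open("top0.pkl","rb"));s=pickle.load(open("scene0.pkl","rb"))
print("lid",plane(t,(402.5,192),[0,0,.02]))
a=plane(t,(413,184),[0,0,.018]);b=plane(t,(393,201),[0,0,.018]);print("lidx",np.degrees(np.arctan2(*(a-b)[1::-1])),np.linalg.norm(a-b))
for z in(.05,.08,.11):print(z,"cup",plane(t,(331.5,166),[0,0,z]),"knob",plane(t,(305,162),[0,0,z+.03]))
# box front bottom plinth / deck corners top (354,147) back right
for z in (.0,.1,.15):print(proj(s,plane(t,(354,147),[0,0,z])),proj(s,plane(t,(294,136),[0,0,z])))
f=save("wrist","w0");o=get_obs();R=Ro.from_rotvec(o["orientation"]).as_matrix()
print("cam in tool",R.T@(-f["R"].T@f["t"]-o["tcp_pos"]),"\n",f["R"]@R,f["fx"],f["cx"],f["cy"])
E
```

```text
lid [ 0.5061229  -0.31258385  0.02      ]
lidx -50.65997951086394 0.0930196556377966
0.05 cup [ 0.59457618 -0.06753665  0.05      ] knob [0.6022919  0.02274086 0.08      ]
0.08 cup [ 0.58719181 -0.06639883  0.08      ] knob [0.59463853 0.0222907  0.11      ]
0.11 cup [ 0.57980744 -0.06526101  0.11      ] knob [0.58698516 0.02184054 0.14      ]
[[263.13203233 244.94842573]] [[321.94203235 263.28562984]]
[[264.93412963 218.71384626]] [[322.36367323 235.33475793]]
[[265.88313521 204.89840903]] [[322.58531792 220.64177509]]
cam in tool [ 9.78160917e-05 -7.77031779e-02 -1.43131779e-01] 
 [[ 9.99999500e-01 -9.99482992e-04 -2.20443581e-05]
 [ 9.46511244e-04  9.53638151e-01 -3.00954118e-01]
 [ 3.21820864e-04  3.00953947e-01  9.53638620e-01]] 346.2505906221689 320.7901692610412 204.83950291673614
```

>>> {"api": "send_rows", "payload": {
  "motion": [
    {"dp": [0.0266,0.0317,-0.008],"rot": [0,0,0.0323],"grip": 0.085},
    {"dp": [0.0266,0.0317,-0.008],"rot": [0,0,0.0323],"grip": 0.085},
    {"dp": [0.0266,0.0317,-0.008],"rot": [0,0,0.0323],"grip": 0.085},
    {"dp": [0.0266,0.0317,-0.008],"rot": [0,0,0.0323],"grip": 0.085},
    {"dp": [0.0266,0.0317,-0.008],"rot": [0,0,0.0323],"grip": 0.085},
    {"dp": [0.0266,0.0317,-0.008],"rot": [0,0,0.0323],"grip": 0.085},
    {"dp": [0.0266,0.0317,-0.008],"rot": [0,0,0.0323],"grip": 0.085},
    {"dp": [0.0266,0.0317,-0.008],"rot": [0,0,0.0323],"grip": 0.085},
    {"dp": [0.0266,0.0317,-0.008],"rot": [0,0,0.0323],"grip": 0.085},
    {"dp": [0.0266,0.0317,-0.008],"rot": [0,0,0.0323],"grip": 0.085},
    {"dp": [0,0,0],"rot": [0,0,0],"grip": 0.085},
    {"dp": [0,0,0],"rot": [0,0,0],"grip": 0.085}
  ]
}}

```text
clock: 1.65
tcp_pos: [0.5095, -0.3017, 0.1452]
orientation: [2.845, -1.332, -0.009]
contact_force: [-0.3, -0.5, 1.1]
grip_width: 0.0848
```

Run:
```python
from h import *
f=save("wrist","w1");print(f["R"],f["t"])
print(pickle.load(open("w1.pkl","rb"))[1]["joints"])
print(delta((.506,-.313,.15),rv([np.cos(np.radians(-50.7)),np.sin(np.radians(-50.7)),0],[0,0,-1])))
```

```text
[[ 0.64108561 -0.76745363 -0.00491581]
 [-0.73034695 -0.61203182  0.30333215]
 [-0.23580199 -0.19087163 -0.95287221]] [-0.55794708  0.17428355  0.36095562]
[ 0.56004847  0.44519486 -0.16986746  1.82527286  0.09339492  0.88435267
 -0.52893489]
(array([-0.00372226, -0.01164491,  0.00468733]), array([-0.00279102, -0.00474238, -0.00917404]))
```

View pics/w1.png

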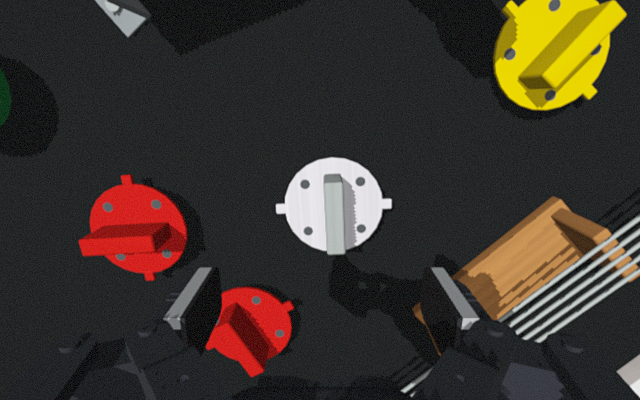

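The picture shows the lid disc centred at about (334,205), with ears at (280,209) and (388,204). The bar is nearly along the image vertical, and the red lids and rack are clear of the jaws.

Run:
```python
from h import *
f=pickle.load(open("w1.pkl","rb"))[0]
c=plane(f,(334.2,205),[0,0,.02]);a=plane(f,(276,209.5),[0,0,.018]);b=plane(f,(392,203.5),[0,0,.018])
d=b-a;print(c,(a+b)/2,np.linalg.norm(d));th=np.arctan2(d[1],d[0]);print(np.degrees(th))
# bar top ends 
print(plane(f,(333,176),[0,0,.052]),plane(f,(336.5,252),[0,0,.052]))
p,r=delta((c[0],c[1],.026),rv([np.cos(th),np.sin(th),0],[0,0,-1]));print(p,r)
```

```text
[ 0.51058938 -0.31483285  0.02      ] [ 0.50894091 -0.31588427  0.018     ] 0.09524596014388034
-46.92139593209628
[ 0.53328587 -0.29296817  0.052     ] [ 0.49072784 -0.33274259  0.052     ]
[ 0.00086711 -0.01347776 -0.11931267] [-0.00263349 -0.00483245  0.05677488]
```

>>> {"api": "send_rows", "payload": {
  "motion": [
    {"dp": [0.001,-0.012,-0.02],"rot": [-0.0026,-0.005,0.057],"grip": 0.06},
    {"dp": [0,0,-0.03],"rot": [0,0,0],"grip": 0.06},
    {"dp": [0,0,-0.03],"rot": [0,0,0],"grip": 0.06},
    {"dp": [0,0,-0.02],"rot": [0,0,0],"grip": 0.06},
    {"dp": [0,0,0],"rot": [0,0,0],"grip": 0.06}
  ]
}}

```text
clock: 2.33
tcp_pos: [0.507, -0.3213, 0.0444]
orientation: [2.873, -1.263, 0.005]
contact_force: [-0.2, 0.3, 0.8]
grip_width: 0.0602
```

Run:
```python
from h import *
th=np.radians(-46.93)
print(delta((.511,-.314,.025),rv([np.cos(th),np.sin(th),0],[0,0,-1])))
```

```text
(array([ 0.00398696,  0.00731832, -0.01940517]), array([0.00467547, 0.00150437, 0.00921549]))
```

>>> {"api": "send_rows", "payload": {
  "motion": [
    {"dp": [0.004,0.007,0],"rot": [0.0047,0.0015,0.009],"grip": 0.06},
    {"dp": [0,0,-0.01],"rot": [0,0,0],"grip": 0.06},
    {"dp": [0,0,-0.008],"rot": [0,0,0],"grip": 0.06},
    {"dp": [0,0,0],"rot": [0,0,0],"grip": 0.06}
  ]
}}

```text
clock: 2.82
tcp_pos: [0.5123, -0.3157, 0.028]
orientation: [2.881, -1.253, 0.006]
contact_force: [-0.4, -0.3, 1.0]
grip_width: 0.0602
```

Run:
```python
from h import *
th=np.radians(-46.93)
print(delta((.511,-.314,.025),rv([np.cos(th),np.sin(th),0],[0,0,-1])))
```

```text
(array([-0.00131068,  0.00167657, -0.00301226]), array([0.00199401, 0.00346902, 0.00135688]))
```

>>> {"api": "send_rows", "payload": {
  "motion": [
    {"dp": [-0.001,0.0015,-0.002],"rot": [0.002,0.003,0.001],"grip": 0.06},
    {"dp": [0,0,0],"rot": [0,0,0],"grip": 0.0},
    {"dp": [0,0,0],"rot": [0,0,0],"grip": 0.0},
    {"dp": [0,0,0],"rot": [0,0,0],"grip": 0.0},
    {"dp": [0,0,0],"rot": [0,0,0],"grip": 0.0},
    {"dp": [0,0,0],"rot": [0,0,0],"grip": 0.0},
    {"dp": [0,0,0],"rot": [0,0,0],"grip": 0.0}
  ],
  "grip_force": 80
}}

```text
clock: 3.7
tcp_pos: [0.5115, -0.3142, 0.0265]
orientation: [-2.882, 1.251, -0.001]
contact_force: [-0.7, 0.1, -0.7]
grip_width: 0.0125
```

Run:
```python
from h import *
th=np.radians(-46.93)
print(delta((.511,-.314,.025),rv([np.cos(th),np.sin(th),0],[0,0,-1])))
```

```text
(array([-0.00053596,  0.00020058, -0.00148781]), array([0.00021926, 0.00086827, 0.00024909]))
```

Run:
```python
from h import *
t=pickle.load(open("top0.pkl","rb"))
for A,B,z in(((290,176),(347,186),.07),((294.5,136),(353.5,147),.15),((289,185),(345,194.5),0.01)):
  a=plane(t,A,[0,0,z]);b=plane(t,B,[0,0,z]);d=a-b;print(a,b,np.degrees(np.arctan2(d[1],d[0])),np.linalg.norm(d))
yaw=np.radians(-10) if 0 else np.arctan2(d[1],d[0])-np.pi/2
Z=np.array([-.5*np.cos(yaw),-.5*np.sin(yaw),.866]);X=np.array([.866*np.cos(yaw),.866*np.sin(yaw),.5]);Y=np.cross(Z,X)
C=np.array([.583,-.066,.10]);T=C+.15*Z-.06*Y
print("yaw",np.degrees(yaw),T,delta(T,rv(X,-Z)))
```

```text
[0.55689457 0.07408035 0.07      ] [ 0.51974776 -0.1176033   0.07      ] 79.03246824060993 0.19524985176573026
[0.67217708 0.05498348 0.15      ] [ 0.63243756 -0.13653808  0.15      ] 78.27782497610511 0.1956009672023541
[0.53842165 0.08047189 0.01      ] [ 0.50198952 -0.11397214  0.01      ] 79.38778166720529 0.19782765070149158
yaw -10.612218332794711 [ 0.49823362 -0.1111591   0.2299    ] (array([-0.01330234,  0.20304148,  0.20341219]), array([-0.25632239, -0.46566839,  0.61928094]))
```

>>> {"api": "send_rows", "payload": {
  "motion": [
    {"dp": [0,0,0.02],"rot": [0,0,0],"grip": 0.0},
    {"dp": [0,0,0.045],"rot": [0,0,0],"grip": 0.0},
    {"dp": [0,0,0.045],"rot": [0,0,0],"grip": 0.0},
    {"dp": [0,0,0.045],"rot": [0,0,0],"grip": 0.0},
    {"dp": [0,0,0.045],"rot": [0,0,0],"grip": 0.0},
    {"dp": [-0.002,0.029,0.003],"rot": [-0.0366,-0.0665,0.0885],"grip": 0.0},
    {"dp": [-0.002,0.029,0],"rot": [-0.0366,-0.0665,0.0885],"grip": 0.0},
    {"dp": [-0.002,0.029,0],"rot": [-0.0366,-0.0665,0.0885],"grip": 0.0},
    {"dp": [-0.002,0.029,0],"rot": [-0.0366,-0.0665,0.0885],"grip": 0.0},
    {"dp": [-0.002,0.029,0],"rot": [-0.0366,-0.0665,0.0885],"grip": 0.0},
    {"dp": [-0.002,0.029,0],"rot": [-0.0366,-0.0665,0.0885],"grip": 0.0},
    {"dp": [-0.002,0.029,0],"rot": [-0.0366,-0.0665,0.0885],"grip": 0.0},
    {"dp": [0,0,0],"rot": [0,0,0],"grip": 0.0},
    {"dp": [0,0,0],"rot": [0,0,0],"grip": 0.0}
  ]
}}

```text
clock: 5.45
tcp_pos: [0.492, -0.1047, 0.2507]
orientation: [2.963, -0.242, 0.832]
contact_force: [-0.4, -0.3, -2.1]
grip_width: 0.0126
```

Run:
```python
from h import *
f=save("wrist","w2");o=pickle.load(open("w2.pkl","rb"))[1];print(o["joints"],o["grip_width"])
yaw=np.radians(-11.1)
Z=np.array([-.5*np.cos(yaw),-.5*np.sin(yaw),.866]);X=np.array([.866*np.cos(yaw),.866*np.sin(yaw),.5]);Y=np.cross(Z,X)
C=np.array([.583,-.066,.10]);T=C+.15*Z-.06*Y
print(delta(T,rv(X,-Z)))
```

```text
[ 0.48110865 -0.05054502 -0.42261985  2.30277339  0.13853678  0.34403219
 -0.22768213] 0.012897500232794587
(array([ 0.00588687, -0.00569328, -0.02062223]), array([ 0.01424177,  0.02205114, -0.02766999]))
```

View pics/w2.png

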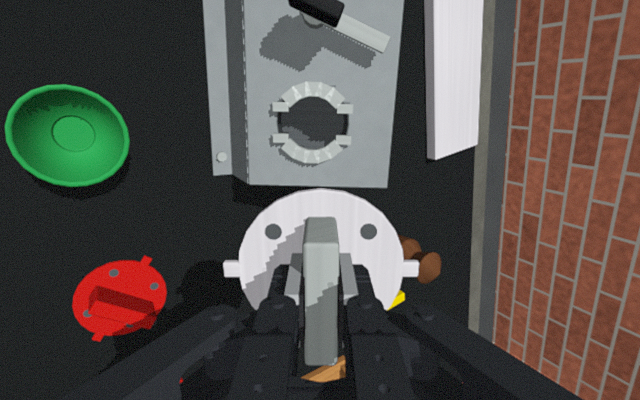

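The cup is visible at about (313,123), with its slots left and right. The lid is held upright with its bar vertical and its ears at (232,269) and (410,269). I'll enlarge the cup.

Run:
```python
import cv2
c=cv2.imread("pics/w2.png")[70:180,255:375];c=cv2.resize(c,None,fx=5,fy=5,interpolation=cv2.INTER_CUBIC)
for k in range(0,120,10):
  cv2.putText(c,str(255+k),(5*k,8),0,.3,(0,0,255));cv2.line(c,(5*k,10),(5*k,16),(0,0,255))
for k in range(0,110,10):
  cv2.putText(c,str(70+k),(0,5*k+4),0,.3,(0,0,255));cv2.line(c,(22,5*k),(28,5*k),(0,0,255))
cv2.imwrite("pics/crop2.png",c)
```

```text
(no output)
```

View pics/crop2.png

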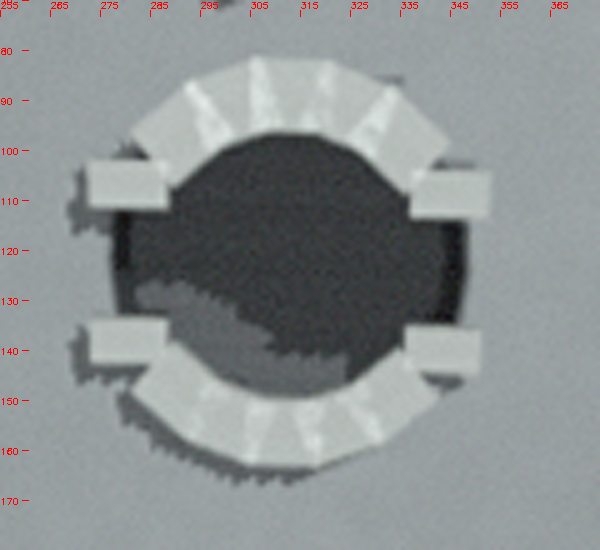

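```bash
cat > fit.py <<'E'
from h import *
f,o=pickle.load(open("w2.pkl","rb"))
P=[((-36,10),(272.5,112)),((-22,10),(288.5,112)),((-36,-10),(272.8,133.5)),((-22,-10),(288.5,133.5)),
((36,10),(353,113.7)),((22,10),(337,113.7)),((36,-10),(351.5,135)),((22,-10),(336,135)),
((0,24),(313,96.5)),((0,-24),(311,149.7)),((0,36),(314,81.5)),((0,-36),(309.5,163.2))]
L=np.array([[a,b,0] for (a,b),_ in P])/1e3;U=np.array([u for _,u in P])
def axes(yaw,tilt=np.pi/6):
    c,s=np.cos(yaw),np.sin(yaw);st,ct=np.sin(tilt),np.cos(tilt)
    X=np.array([ct*c,ct*s,st]);Z=np.array([-st*c,-st*s,ct]);return np.c_[X,np.cross(Z,X),Z]
def cupfit():
    r=lambda q:(proj(f,q[:3]+L@axes(q[3]).T)-U).ravel()
    return least_squares(r,[.583,-.066,.1,-.19],x_scale=[.01,.01,.01,.1])
if __name__=="__main__":
    s=cupfit();print("cup",s.x,np.degrees(s.x[3]),np.round(s.fun.reshape(-1,2),1).tolist())
    R=Ro.from_rotvec(o["orientation"]).as_matrix()
    # held lid in tool frame: predicted ears / far disc edge; lid z = -tool z, lid x = tool x, lid y=-tool y
    def lidpt(p,off): return o["tcp_pos"]+R@(np.array([p[0],-p[1],.0265-p[2]])+off)
    for nm,p in dict(earL=(-.047,0,.018),earR=(.047,0,.018),far=(0,.04,.02),barT=(0,.028,.052)).items(): print(nm,proj(f,lidpt(p,np.zeros(3))))
    print([ (proj(f,lidpt((0,0,.02),np.eye(3)[i]*.001))-proj(f,lidpt((0,0,.02),0)))for i in range(3)])
E
python3 fit.py
```

```text
cup [ 0.58760625 -0.06875331  0.09250681 -0.20006268] -11.462746970087482 [[0.2, -1.1], [-0.3, -0.5], [-0.0, -0.0], [-0.4, 0.5], [-0.7, 0.1], [-0.1, -0.5], [-0.5, 1.1], [-0.1, 0.6], [0.1, -0.4], [0.6, 0.3], [-0.5, 0.3], [1.8, -0.4]]
earL [[221.33307215 262.85566541]]
earR [[415.50293399 263.05277311]]
far [[318.33122065 183.62796436]]
barT [[317.78673245 236.64872873]]
[array([[2.08940691, 0.00211449]]), array([[1.75459851e-03, 1.88051177e+00]]), array([[ 0.01321581, -0.96793765]])]
```

```bash
cat > lidfit.py <<'E'
from h import *
a=np.linspace(0,2*np.pi,361)
def hull(f,T):  # T: lid local (N,3)->world
    pts=np.vstack([np.c_[.04*np.cos(a),.04*np.sin(a),0*a+z] for z in(.016,.020)])
    return cv2.convexHull(proj(f,T(pts)).astype(np.float32))
def rim(img,c,angs,r0,r1,thr=110):
    g=cv2.GaussianBlur(img.min(axis=2),(3,3),0).astype(np.float32);out=[]
    for t in np.radians(angs):
        r=np.arange(r1,r0,-.1);p=np.c_[c[0]+r*np.cos(t),c[1]+r*np.sin(t)].astype(np.float32)
        v=cv2.remap(g,p[:,:1],p[:,1:],cv2.INTER_LINEAR)[:,0]
        i=np.argmax(v>thr)
        if i>0: out.append(p[i])
    return np.array(out)
def res(h,pts): return np.array([cv2.pointPolygonTest(h,(float(x),float(y)),True) for x,y in pts])
f,o=pickle.load(open("w1.pkl","rb"))
th=np.radians(-46.93)
R1=np.array([[np.cos(th),-np.sin(th),0],[np.sin(th),np.cos(th),0],[0,0,1]])
pts=rim(f["img"],(334,205),[*range(-160,-20,4),*range(15,65,4),*range(110,165,4)],40,58)
s=least_squares(lambda q:res(hull(f,lambda P:P@R1.T+[q[0],q[1],0]),pts),[.511,-.314],diff_step=1e-3,loss="soft_l1")
print("w1 lid",s.x,np.abs(s.fun).mean(),len(pts))
G=np.array([.5115,-.3142]);tx=np.array([np.cos(th),np.sin(th)]);ty=np.array([np.cos(th-np.pi/2),np.sin(th-np.pi/2)])
print("offset est-G in tool x,y mm",(s.x-G)@tx*1e3,(s.x-G)@ty*1e3)
f,o=pickle.load(open("w2.pkl","rb"));R=Ro.from_rotvec(o["orientation"]).as_matrix()
pts=rim(f["img"],(321,268),[*range(-165,-130,3),*range(-115,-65,3),*range(-50,-15,3)],60,88)
s=least_squares(lambda q:res(hull(f,lambda P:o["tcp_pos"]+(P*[1,-1,-1]+[q[0],q[1],.0265])@R.T),pts),[.001,.002],diff_step=1e-2,x_scale=.001,loss="soft_l1")
print("w2 offset mm",s.x*1e3,np.abs(s.fun).mean(),s.fun.round(1))
E
python3 lidfit.py
```

```text
w1 lid [ 0.50915053 -0.31494123] 0.17541170023779545 62
offset est-G in tool x,y mm -1.0629494967992874 2.222512608442404
w2 offset mm [1.14911673 2.95245228] 0.2807625344887184 [-0.3 -0.1 -0.1 -0.5 -0.8 -0.2  0.1  0.1 -0.2 -0.3  0.2  0.5  0.7  0.5
  0.4  0.2  0.1 -0.3 -0.4 -0.   0.1 -0.1 -0.6 -0.6 -0.2  0.1  0. ]
```

```bash
cat > tgt.py <<'E'
import sys
from h import *
from bench import get_obs
np.set_printoptions(precision=4,suppress=True)
A0=np.array([.58760625,-.06875331,.09250681]);y=-.20006
c,s=np.cos(y),np.sin(y);q=.8660254
X=np.array([q*c,q*s,.5]);Z=np.array([-.5*c,-.5*s,q]);Y=np.cross(Z,X)
B=(1.3,2.4) # camera-frame lid offset in tool x,y when inserting [mm]
C=A0+X*(-.0013)+Y*.0024   # TCP axis point for insertion
M=np.c_[X,Y,Z]
def st():
    o=get_obs();return M.T@(o["tcp_pos"]-C)*1e3,M.T@o["contact_force"],o
def go(xm,ym,zm,ang=0):  # ang clockwise deg of tool x from cup x
    a=np.radians(ang);tx=X*np.cos(a)-Y*np.sin(a)
    d,r=delta(C+(X*xm+Y*ym+Z*zm)*1e-3,rv(tx,-Z))
    p,F,o=st();print("cup-frame tcp mm",p,"F",F,"grip",o["grip_width"],"t",o["clock"]);print("dp",d,"rot",r,np.linalg.norm(r));print("mm axes X",X,"Y",Y,"Z",Z)
if __name__=="__main__": go(*map(float,sys.argv[1:]))
E
python3 tgt.py 0 0 60
```

```text
cup-frame tcp mm [  5.3262 -56.6779 180.136 ] F [-0.6541  0.6375 -1.849 ] grip 0.012897500232794587 t 5.5
dp [ 0.0656  0.0445 -0.1067] rot [ 0.0143  0.022  -0.034 ] 0.042960364803571356
mm axes X [ 0.8488 -0.1721  0.5   ] Y [0.1987 0.9801 0.    ] Z [-0.49    0.0994  0.866 ]
```

>>> {"api": "send_rows", "payload": {
  "motion": [
    {"dp": [0.013,0.009,-0.018],"rot": [0.007,0.011,-0.017],"grip": 0.0},
    {"dp": [0.013,0.009,-0.018],"rot": [0.007,0.011,-0.017],"grip": 0.0},
    {"dp": [0.013,0.009,-0.018],"rot": [0,0,0],"grip": 0.0},
    {"dp": [0.013,0.009,-0.018],"rot": [0,0,0],"grip": 0.0},
    {"dp": [0.013,0.009,-0.018],"rot": [0,0,0],"grip": 0.0},
    {"dp": [0,0,0],"rot": [0,0,0],"grip": 0.0},
    {"dp": [0,0,0],"rot": [0,0,0],"grip": 0.0}
  ]
}}

```text
clock: 6.38
tcp_pos: [0.5636, -0.0663, 0.1611]
orientation: [2.961, -0.324, 0.799]
contact_force: [0.3, -0.2, -1.7]
grip_width: 0.0132
```

```bash
python3 tgt.py 0 0 45
```

```text
cup-frame tcp mm [14.8201 -4.8055 71.3681] F [-0.5331 -0.0858 -1.603 ] grip 0.013186679414627317 t 6.375
dp [ 0.0013  0.0046 -0.0302] rot [0.0014 0.0033 0.0182] 0.018538888893004677
mm axes X [ 0.8488 -0.1721  0.5   ] Y [0.1987 0.9801 0.    ] Z [-0.49    0.0994  0.866 ]
```

>>> {"api": "send_rows", "payload": {
  "motion": [
    {"dp": [0.0005,0.0025,-0.015],"rot": [0.0014,0.0033,0.018],"grip": 0.0},
    {"dp": [0.0005,0.0025,-0.015],"rot": [0,0,0],"grip": 0.0},
    {"dp": [0,0,0],"rot": [0,0,0],"grip": 0.0},
    {"dp": [0,0,0],"rot": [0,0,0],"grip": 0.0}
  ]
}}

```text
clock: 6.88
tcp_pos: [0.5657, -0.0654, 0.1351]
orientation: [2.965, -0.307, 0.804]
contact_force: [-0.1, -0.3, -2.6]
grip_width: 0.0126
```

```bash
python3 tgt.py 0 0 33; python3 -c "
from h import *
save('wrist','w3')"
```

```text
cup-frame tcp mm [ 3.4466 -3.452  47.9111] F [-1.2953 -0.2865 -2.2563] grip 0.012606929353672719 t 6.875
dp [ 0.0051  0.0025 -0.0146] rot [0.0014 0.0062 0.0065] 0.009089501073489797
mm axes X [ 0.8488 -0.1721  0.5   ] Y [0.1987 0.9801 0.    ] Z [-0.49    0.0994  0.866 ]
```

View pics/w3.png

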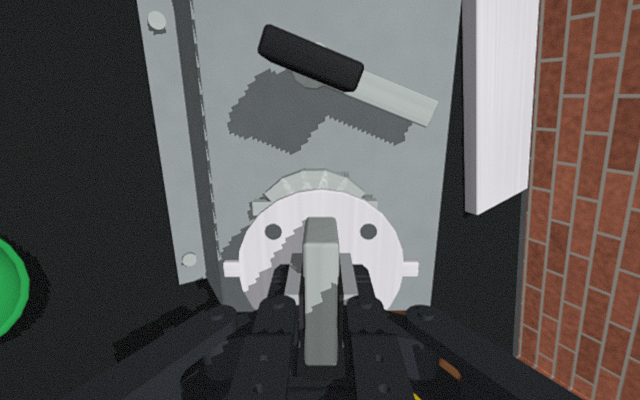

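The lid hangs just above the collar. The collar's far arc is centred at about u=316 with its blocks at (260,207) and (370,200), and the ears sit roughly symmetric about it. The knob finger points to (430,110). Now closing in.

>>> {"api": "send_rows", "payload": {
  "motion": [
    {"dp": [0.0025,0.0015,-0.007],"rot": [0.0014,0.006,0.006],"grip": 0.0},
    {"dp": [0.0025,0.0015,-0.007],"rot": [0,0,0],"grip": 0.0},
    {"dp": [0,0,0],"rot": [0,0,0],"grip": 0.0},
    {"dp": [0,0,0],"rot": [0,0,0],"grip": 0.0}
  ]
}}

```text
clock: 7.42
tcp_pos: [0.5721, -0.063, 0.1221]
orientation: [2.97, -0.3, 0.8]
contact_force: [0.8, -0.1, -1.9]
grip_width: 0.0126
```

```bash
python3 tgt.py 0 0 30
```

```text
cup-frame tcp mm [ 1.9236  0.1688 33.8164] F [-0.2943  0.0609 -2.0641] grip 0.012597719824174555 t 7.425
dp [ 0.0002 -0.0002 -0.0043] rot [-0.0003  0.0025  0.0011] 0.002755707128216052
mm axes X [ 0.8488 -0.1721  0.5   ] Y [0.1987 0.9801 0.    ] Z [-0.49    0.0994  0.866 ]
```

>>> {"api": "send_rows", "payload": {
  "motion": [
    {"dp": [-0.0016,0.0002,-0.001],"rot": [0,0.0025,0.001],"grip": 0.0},
    {"dp": [0,0,0],"rot": [0,0,0],"grip": 0.0},
    {"dp": [0.0015,-0.0003,-0.0026],"rot": [0,0,0],"grip": 0.0},
    {"dp": [0.0015,-0.0003,-0.0026],"rot": [0,0,0],"grip": 0.0},
    {"dp": [0.0015,-0.0003,-0.0026],"rot": [0,0,0],"grip": 0.0},
    {"dp": [0,0,0],"rot": [0,0,0],"grip": 0.0}
  ]
}}

```text
clock: 8.18
tcp_pos: [0.5754, -0.0638, 0.1131]
orientation: [2.971, -0.299, 0.797]
contact_force: [-0.6, -0.2, -2.0]
grip_width: 0.0124
```

```bash
python3 tgt.py 0 0 20
```

```text
cup-frame tcp mm [ 0.338   0.0068 24.3199] F [-1.5151 -0.3084 -1.4393] grip 0.012437638861395931 t 8.175
dp [ 0.0018 -0.0004 -0.0039] rot [-0.0004  0.0004  0.0002] 0.0005791703421530244
mm axes X [ 0.8488 -0.1721  0.5   ] Y [0.1987 0.9801 0.    ] Z [-0.49    0.0994  0.866 ]
```

>>> {"api": "send_rows", "payload": {
  "motion": [
    {"dp": [0.001,-0.0002,-0.0022],"rot": [0,0,0],"grip": 0.0},
    {"dp": [0.0012,-0.0003,-0.0022],"rot": [0,0,0],"grip": 0.0},
    {"dp": [0.0012,-0.0003,-0.0022],"rot": [0,0,0],"grip": 0.0},
    {"dp": [0,0,0],"rot": [0,0,0],"grip": 0.0}
  ]
}}

```text
clock: 8.68
tcp_pos: [0.579, -0.0646, 0.1059]
orientation: [2.971, -0.298, 0.797]
contact_force: [-0.0, -0.2, -3.0]
grip_width: 0.0128
```

```bash
python3 tgt.py 0 0 11
```

```text
cup-frame tcp mm [ 0.0125 -0.0119 16.2661] F [-1.4846 -0.2054 -2.617 ] grip 0.012769738678547962 t 8.675
dp [ 0.0026 -0.0005 -0.0046] rot [-0.0005  0.0003 -0.    ] 0.0006059510901764857
mm axes X [ 0.8488 -0.1721  0.5   ] Y [0.1987 0.9801 0.    ] Z [-0.49    0.0994  0.866 ]
```

No contact 10 mm in; continuing.

>>> {"api": "send_rows", "payload": {
  "motion": [
    {"dp": [0.001,-0.0002,-0.0018],"rot": [0,0,0],"grip": 0.0},
    {"dp": [0.001,-0.0002,-0.0018],"rot": [0,0,0],"grip": 0.0},
    {"dp": [0.001,-0.0002,-0.0018],"rot": [0,0,0],"grip": 0.0},
    {"dp": [0.001,-0.0002,-0.0018],"rot": [0,0,0],"grip": 0.0},
    {"dp": [0,0,0],"rot": [0,0,0],"grip": 0.0}
  ]
}}

```text
clock: 9.3
tcp_pos: [0.5818, -0.0651, 0.1015]
orientation: [2.969, -0.297, 0.803]
contact_force: [-0.6, -0.5, -1.8]
grip_width: 0.0127
```

```bash
python3 tgt.py 0 0 11
```

```text
cup-frame tcp mm [ 0.2614  0.0608 10.9512] F [-1.2792 -0.5982 -1.2888] grip 0.012700761847551475 t 9.3
dp [-0.0003 -0.     -0.0001] rot [ 0.0008  0.0043 -0.0006] 0.004461447543565837
mm axes X [ 0.8488 -0.1721  0.5   ] Y [0.1987 0.9801 0.    ] Z [-0.49    0.0994  0.866 ]
```

>>> {"api": "send_rows", "payload": {
  "motion": [
    {"dp": [0.0007,-0.0002,-0.0014],"rot": [0,0.004,0],"grip": 0.0},
    {"dp": [0.0008,-0.0002,-0.0013],"rot": [0,0,0],"grip": 0.0}
  ]
}}

```text
clock: 9.55
tcp_pos: [0.5822, -0.0652, 0.1009]
orientation: [2.969, -0.296, 0.8]
contact_force: [-29.0, 3.5, 38.0]
grip_width: 0.0123
```

```bash
python3 tgt.py 0 0 8
```

```text
cup-frame tcp mm [ 0.2795  0.0081 10.2839] F [-6.2748 -2.3107 47.4611] grip 0.012343861397779453 t 9.55
dp [ 0.0009 -0.0002 -0.0021] rot [ 0.0017  0.0028 -0.0008] 0.0033324419678530614
mm axes X [ 0.8488 -0.1721  0.5   ] Y [0.1987 0.9801 0.    ] Z [-0.49    0.0994  0.866 ]
```

>>> {"api": "send_rows", "payload": {
  "motion": [
    {"dp": [-0.0005,0.0001,0.0009],"rot": [0,0,0],"grip": 0.0},
    {"dp": [0.0002,-0.0002,0.0001],"rot": [0.049,-0.0099,-0.0866],"grip": 0.0},
    {"dp": [0.0002,-0.0002,0.0001],"rot": [0.0686,-0.0139,-0.1212],"grip": 0.0},
    {"dp": [0.0002,-0.0002,0.0001],"rot": [0.0686,-0.0139,-0.1212],"grip": 0.0},
    {"dp": [0.0002,-0.0002,0.0001],"rot": [0.0686,-0.0139,-0.1212],"grip": 0.0}
  ]
}}

```text
clock: 10.18
tcp_pos: [0.5828, -0.0659, 0.1014]
orientation: [-2.758, 1.061, -0.783]
contact_force: [-8.0, 0.5, 8.0]
grip_width: 0.0124
```

```bash
python3 tgt.py 0.5 -0.5 10.5 93
```

```text
cup-frame tcp mm [ 1.1806 -0.5668 10.3753] F [-2.9034 -1.1217 10.8945] grip 0.012387679789060385 t 10.175
dp [-0.0006  0.0002 -0.0002] rot [ 0.5356 -0.1087 -0.942 ] 1.0890605389426309
mm axes X [ 0.8488 -0.1721  0.5   ] Y [0.1987 0.9801 0.    ] Z [-0.49    0.0994  0.866 ]
```

>>> {"api": "send_rows", "payload": {
  "motion": [
    {"dp": [0,-0.0001,0],"rot": [0.0686,-0.0139,-0.1212],"grip": 0.0},
    {"dp": [0,-0.0001,0],"rot": [0.0686,-0.0139,-0.1212],"grip": 0.0},
    {"dp": [0,-0.0001,0],"rot": [0.0686,-0.0139,-0.1212],"grip": 0.0},
    {"dp": [0,-0.0001,0],"rot": [0.0686,-0.0139,-0.1212],"grip": 0.0},
    {"dp": [0,-0.0001,0],"rot": [0.0686,-0.0139,-0.1212],"grip": 0.0},
    {"dp": [0,0,0],"rot": [0.0686,-0.0139,-0.1212],"grip": 0.0},
    {"dp": [0,0,0],"rot": [0,0,0],"grip": 0.0}
  ]
}}

```text
clock: 11.05
tcp_pos: [0.5845, -0.0667, 0.1051]
orientation: [-1.946, 2.0, -0.606]
contact_force: [-0.6, 0.9, -2.7]
grip_width: 0.0126
```

```bash
python3 tgt.py 1 -1 10.5 93;python3 -c "
from bench import get_obs;o=get_obs();print(o['joints'],o['moment'])"
```

```text
cup-frame tcp mm [ 4.5591 -1.0061 12.6374] F [-1.945   0.7354 -1.9415] grip 0.012628768832382158 t 11.05
dp [-0.002   0.0004 -0.0036] rot [ 0.1085 -0.0327 -0.195 ] 0.2255990776877536
mm axes X [ 0.8488 -0.1721  0.5   ] Y [0.1987 0.9801 0.    ] Z [-0.49    0.0994  0.866 ]
[ 0.02405149  0.34818965 -0.1034031   2.2568323   1.34165618  0.16968509
 -2.95873777] [0.22022387 0.70598392 0.02725484]
```

>>> {"api": "send_rows", "payload": {
  "motion": [
    {"dp": [0,0,0],"rot": [0,0,0],"grip": 0.04},
    {"dp": [0,0,0],"rot": [0,0,0],"grip": 0.04},
    {"dp": [0,0,0],"rot": [0,0,0],"grip": 0.04},
    {"dp": [-0.005,0.001,0.009],"rot": [0,0,0],"grip": 0.04},
    {"dp": [-0.005,0.001,0.009],"rot": [0,0,0],"grip": 0.04},
    {"dp": [-0.005,0.001,0.009],"rot": [0,0,0],"grip": 0.04}
  ]
}}

```text
clock: 11.8
tcp_pos: [0.5704, -0.0635, 0.1325]
orientation: [-1.951, 1.993, -0.604]
contact_force: [-0.0, 0.7, -0.6]
grip_width: 0.0401
```

```bash
python3 tgt.py 1 -1 60 93;python3 -c "
from bench import get_obs;o=get_obs();print(o['joints'],o['moment'])"
```

```text
cup-frame tcp mm [ 5.7924 -0.6861 43.5778] F [-0.4291  0.6588 -0.4016] grip 0.04006736788690666 t 11.8
dp [-0.0122  0.0021  0.0118] rot [ 0.1078 -0.0316 -0.2013] 0.23052439726669646
mm axes X [ 0.8488 -0.1721  0.5   ] Y [0.1987 0.9801 0.    ] Z [-0.49    0.0994  0.866 ]
[ 0.11241246  0.27976472 -0.20931801  2.26580304  1.08474631  0.21344664
 -2.69356856] [ 0.05023495  0.49525067 -0.01557145]
```

>>> {"api": "send_rows", "payload": {
  "motion": [
    {"dp": [-0.008,0.001,0.011],"rot": [-0.0833,0.0169,0.1472],"grip": 0.04},
    {"dp": [-0.008,0.001,0.011],"rot": [-0.0833,0.0169,0.1472],"grip": 0.04},
    {"dp": [-0.007,0.001,0.01],"rot": [-0.0833,0.0169,0.1472],"grip": 0.04},
    {"dp": [-0.007,0.001,0.01],"rot": [-0.0833,0.0169,0.1472],"grip": 0.04},
    {"dp": [-0.007,0.001,0.01],"rot": [-0.0833,0.0169,0.1472],"grip": 0.04},
    {"dp": [0,0,0],"rot": [-0.0833,0.0169,0.1472],"grip": 0.04},
    {"dp": [0,0,0],"rot": [-0.0833,0.0169,0.1472],"grip": 0.04},
    {"dp": [0,0,0],"rot": [-0.0833,0.0169,0.1472],"grip": 0.04},
    {"dp": [0,0,0],"rot": [-0.0833,0.0169,0.1472],"grip": 0.04},
    {"dp": [0,0,0],"rot": [0,0,0],"grip": 0.04}
  ]
}}

```text
clock: 13.05
tcp_pos: [0.5326, -0.0629, 0.1892]
orientation: [2.931, -0.026, 0.774]
contact_force: [-0.4, 0.4, 0.5]
grip_width: 0.04
```

```bash
python3 tgt.py 0 0 110 -97;python3 -c "
from h import *
from bench import get_obs;o=get_obs();print(o['joints'],o['moment']);save('wrist','w4')"
```

```text
cup-frame tcp mm [  1.9564  -7.5803 111.3055] F [-0.1211  0.3289  0.6727] grip 0.040009705006225915 t 13.05
dp [ 0.0005  0.0076 -0.0021] rot [-0.7323  0.1597  1.3088] 1.5081930472982044
mm axes X [ 0.8488 -0.1721  0.5   ] Y [0.1987 0.9801 0.    ] Z [-0.49    0.0994  0.866 ]
[ 0.49602401  0.14940146 -0.62558928  2.28290148  0.84379136  0.33399612
 -0.87060168] [0.13966762 0.51464267 0.00517313]
```

View pics/w4.png

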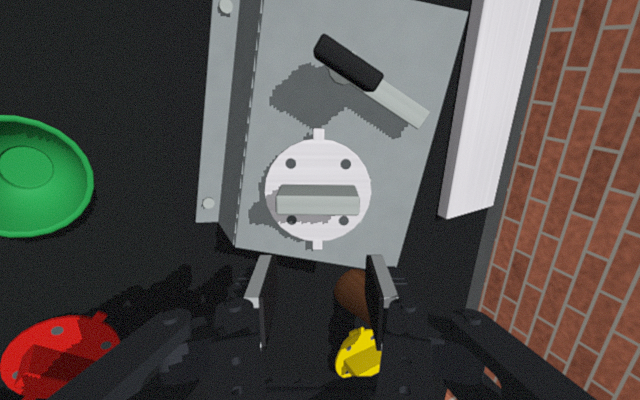

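The lid sits in the cup, with ears at (319,129) and (318,249) and the bar roughly across the image. The knob bar starts at (318,45) and its finger tip is at (425,120). I'll measure the angles.

Run:
```python
from tgt import *
f,o=pickle.load(open("w4.pkl","rb"))
def cp(uv,z): return (M.T@(plane(f,uv,A0+Z*z,Z)-A0))*1e3
a,b=cp((319,128.5),.003),cp((317.5,249.5),.003);d=a-b;print("ears",a,b,"angle from Y cw",np.degrees(np.arctan2(d[0],d[1])))
a,b=cp((276,196),.036),cp((360,196),.036);print("bar top",a,b)
a,b=cp((427,115),.0105),cp((418,128),.0105);k=np.array([0,90,0.]);t=(a+b)/2-k
print("tip",a,b,"keeper rad",-np.arctan2(t[1],t[0]),np.hypot(*t[:2]))
for z in(.0445,):
  p,q=cp((319,44.5),z),cp((378,82),z);d=q-p;print("knob top",p,q,-np.arctan2(d[1],d[0]),np.hypot(*d[:2]))
```

```text
ears [-9.2876 47.5606  3.    ] [  6.814  -45.3373   3.    ] angle from Y cw -9.833175347774935
bar top [-29.5063   2.9881  36.    ] [24.544  13.1203 36.    ]
tip [61.1557 70.7224 10.5   ] [57.483  61.2056 10.5   ] keeper rad 0.38497828669323453 64.00401730716656
knob top [-18.2384  96.2851  44.5   ] [18.2941 83.34   44.5   ] 0.3405390911668088 38.758181656907055
```

>>> {"api": "send_rows", "payload": {
  "motion": [
    {"dp": [0,0.0015,0],"rot": [-0.0833,0.0169,0.1472],"grip": 0.05},
    {"dp": [0,0.0015,0],"rot": [-0.0833,0.0169,0.1472],"grip": 0.05},
    {"dp": [0,0.0015,0],"rot": [-0.0833,0.0169,0.1472],"grip": 0.05},
    {"dp": [0,0.0015,0],"rot": [-0.0833,0.0169,0.1472],"grip": 0.05},
    {"dp": [0,0.001,0],"rot": [-0.0833,0.0169,0.1472],"grip": 0.05},
    {"dp": [0,0,0],"rot": [-0.0833,0.0169,0.1472],"grip": 0.05},
    {"dp": [0,0,0],"rot": [-0.0833,0.0169,0.1472],"grip": 0.05},
    {"dp": [0,0,0],"rot": [-0.0833,0.0169,0.1472],"grip": 0.05},
    {"dp": [0,0,0],"rot": [-0.0833,0.0169,0.1472],"grip": 0.05},
    {"dp": [0,0,0],"rot": [0,0,0],"grip": 0.05}
  ]
}}

```text
clock: 14.35
tcp_pos: [0.5329, -0.057, 0.1902]
orientation: [1.932, 1.847, 0.424]
contact_force: [-0.0, -0.5, 0.4]
grip_width: 0.0496
```

```bash
python3 tgt.py 0 -1 60 -99.8;python3 -c "
from bench import get_obs;o=get_obs();print(o['joints'],o['moment'])"
```

```text
cup-frame tcp mm [  1.7169  -1.7731 112.5376] F [ 0.2766 -0.5262  0.3573] grip 0.0496339640397669 t 14.35
dp [ 0.0244 -0.0042 -0.0464] rot [-0.0095  0.0147  0.0128] 0.021678947137152786
mm axes X [ 0.8488 -0.1721  0.5   ] Y [0.1987 0.9801 0.    ] Z [-0.49    0.0994  0.866 ]
[ 0.69257949  0.17818672 -0.8420517   2.27944347  0.93600077  0.35443804
  0.59060728] [0.06860997 0.50057188 0.03614633]
```

>>> {"api": "send_rows", "payload": {
  "motion": [
    {"dp": [0.006,-0.001,-0.0115],"rot": [-0.0095,0.0147,0.0128],"grip": 0.05},
    {"dp": [0.006,-0.001,-0.0115],"rot": [0,0,0],"grip": 0.05},
    {"dp": [0.006,-0.001,-0.0115],"rot": [0,0,0],"grip": 0.05},
    {"dp": [0.006,-0.001,-0.0115],"rot": [0,0,0],"grip": 0.05},
    {"dp": [0,0,0],"rot": [0,0,0],"grip": 0.05}
  ]
}}

```text
clock: 14.98
tcp_pos: [0.5581, -0.0618, 0.1435]
orientation: [1.952, 1.84, 0.414]
contact_force: [-0.0, -0.2, 0.5]
grip_width: 0.0501
```

```bash
python3 tgt.py 0 -1 13 -99.8;python3 -c "
from bench import get_obs;o=get_obs();print(o['joints'],o['moment'])"
```

```text
cup-frame tcp mm [ 0.5433 -1.4965 59.2672] F [ 0.247  -0.1993  0.4061] grip 0.05007452957027394 t 14.975
dp [ 0.0223 -0.004  -0.0403] rot [-0.0133  0.0038  0.0266] 0.029987156706424663
mm axes X [ 0.8488 -0.1721  0.5   ] Y [0.1987 0.9801 0.    ] Z [-0.49    0.0994  0.866 ]
[ 0.55183728  0.30691154 -0.71471654  2.26489716  1.25473682  0.36136357
  0.28166109] [0.07704218 0.53824987 0.00563126]
```

>>> {"api": "send_rows", "payload": {
  "motion": [
    {"dp": [0.0045,-0.0008,-0.008],"rot": [-0.013,0.004,0.026],"grip": 0.05},
    {"dp": [0.0045,-0.0008,-0.008],"rot": [0,0,0],"grip": 0.05},
    {"dp": [0.0045,-0.0008,-0.008],"rot": [0,0,0],"grip": 0.05},
    {"dp": [0.0045,-0.0008,-0.008],"rot": [0,0,0],"grip": 0.05},
    {"dp": [0,0,0],"rot": [0,0,0],"grip": 0.05}
  ]
}}

```text
clock: 15.6
tcp_pos: [0.5768, -0.0651, 0.1134]
orientation: [1.938, 1.851, 0.412]
contact_force: [0.1, 0.4, 0.5]
grip_width: 0.0498
```

```bash
python3 tgt.py 0 -1 13 -99.8
```

```text
cup-frame tcp mm [ 1.9412 -0.9679 23.7178] F [0.3345 0.3811 0.4342] grip 0.04984871450961572 t 15.6
dp [ 0.0036 -0.0008 -0.0103] rot [-0.0072  0.0039  0.0145] 0.01663272967994896
mm axes X [ 0.8488 -0.1721  0.5   ] Y [0.1987 0.9801 0.    ] Z [-0.49    0.0994  0.866 ]
```

>>> {"api": "send_rows", "payload": {
  "motion": [
    {"dp": [0.002,-0.0004,-0.005],"rot": [-0.007,0.004,0.014],"grip": 0.05},
    {"dp": [0.0016,-0.0004,-0.0045],"rot": [0,0,0],"grip": 0.05},
    {"dp": [0,0,0],"rot": [0,0,0],"grip": 0.0},
    {"dp": [0,0,0],"rot": [0,0,0],"grip": 0.0},
    {"dp": [0,0,0],"rot": [0,0,0],"grip": 0.0},
    {"dp": [0,0,0],"rot": [0,0,0],"grip": 0.0},
    {"dp": [0,0,0],"rot": [0,0,0],"grip": 0.0},
    {"dp": [0,0,0],"rot": [0,0,0],"grip": 0.0}
  ]
}}

```text
clock: 16.6
tcp_pos: [0.5804, -0.066, 0.1047]
orientation: [1.924, 1.865, 0.406]
contact_force: [-0.3, 0.3, 1.5]
grip_width: 0.0123
```

```bash
python3 tgt.py 0 -1 13 -87;python3 -c "
from bench import get_obs;o=get_obs();print(o['joints'],o['moment'])"
```

```text
cup-frame tcp mm [ 0.7639 -1.1322 14.3406] F [0.4278 0.2764 1.5265] grip 0.012275834311163383 t 16.6
dp [ 0.      0.0001 -0.0015] rot [ 0.1089 -0.0212 -0.1914] 0.22121083714264383
mm axes X [ 0.8488 -0.1721  0.5   ] Y [0.1987 0.9801 0.    ] Z [-0.49    0.0994  0.866 ]
[ 0.49815095  0.41591429 -0.65992789  2.24376531  1.50572875  0.37656779
  0.0886857 ] [0.12869841 0.53474462 0.0340325 ]
```

>>> {"api": "send_rows", "payload": {
  "motion": [
    {"dp": [0,0,0],"rot": [0.037,-0.0075,-0.065],"grip": 0.0},
    {"dp": [0,0,0],"rot": [0.037,-0.0075,-0.065],"grip": 0.0},
    {"dp": [0,0,0],"rot": [0.037,-0.0075,-0.065],"grip": 0.0},
    {"dp": [0,0,0],"rot": [0.015,-0.003,-0.026],"grip": 0.0}
  ]
}}

```text
clock: 17.1
tcp_pos: [0.5816, -0.0681, 0.1057]
orientation: [2.17, 1.616, 0.484]
contact_force: [-0.3, -0.9, -0.9]
grip_width: 0.0127
```

```bash
python3 tgt.py 0 -1 13 -87;python3 -c "
from bench import get_obs;o=get_obs();print(o['joints'],o['moment'])"
```

```text
cup-frame tcp mm [ 2.7027 -2.9147 14.4647] F [-0.5592 -0.9565 -0.6924] grip 0.01273878356926238 t 17.1
dp [-0.0012  0.0022 -0.0026] rot [-0.0147  0.0069  0.0341] 0.0377927549666984
mm axes X [ 0.8488 -0.1721  0.5   ] Y [0.1987 0.9801 0.    ] Z [-0.49    0.0994  0.866 ]
[ 0.50916534  0.41815811 -0.67066272  2.24143057  1.50859385  0.38373016
 -0.1682974 ] [-0.63924313  0.95931824  1.31789439]
```

>>> {"api": "send_rows", "payload": {
  "motion": [
    {"dp": [-0.001,0.001,-0.0015],"rot": [-0.005,0.001,0.01],"grip": 0.0},
    {"dp": [0.0007,-0.0002,-0.0013],"rot": [0,0,0],"grip": 0.0},
    {"dp": [0.0007,-0.0002,-0.0013],"rot": [0,0,0],"grip": 0.0}
  ]
}}

```text
clock: 17.48
tcp_pos: [0.5819, -0.0681, 0.1056]
orientation: [2.144, 1.631, 0.478]
contact_force: [-19.3, -0.2, 29.8]
grip_width: 0.012
```

```bash
python3 tgt.py 0 -1 13 -87
```

```text
cup-frame tcp mm [ 2.8935 -2.9284 14.2523] F [-1.4554 -4.0121 35.286 ] grip 0.01200372580808624 t 17.475
dp [-0.0015  0.0023 -0.0025] rot [0.0013 0.0113 0.0174] 0.020817494850081095
mm axes X [ 0.8488 -0.1721  0.5   ] Y [0.1987 0.9801 0.    ] Z [-0.49    0.0994  0.866 ]
```

>>> {"api": "send_rows", "payload": {
  "motion": [
    {"dp": [0,0,0],"rot": [0,0,0],"grip": 0.04},
    {"dp": [0,0,0],"rot": [0,0,0],"grip": 0.04},
    {"dp": [0,0,0],"rot": [0,0,0],"grip": 0.04},
    {"dp": [-0.005,0.001,0.009],"rot": [0,0,0],"grip": 0.04},
    {"dp": [-0.008,0.0015,0.014],"rot": [0,0,0],"grip": 0.04},
    {"dp": [-0.008,0.0015,0.014],"rot": [0,0,0],"grip": 0.04},
    {"dp": [-0.008,0.0015,0.014],"rot": [0,0,0],"grip": 0.04},
    {"dp": [-0.008,0.0015,0.014],"rot": [0,0,0],"grip": 0.04},
    {"dp": [0,0,0],"rot": [0,0,0],"grip": 0.04},
    {"dp": [0,0,0],"rot": [0,0,0],"grip": 0.04}
  ]
}}

```text
clock: 18.73
tcp_pos: [0.5434, -0.0604, 0.1702]
orientation: [2.15, 1.631, 0.478]
contact_force: [0.0, 0.2, -0.6]
grip_width: 0.0395
```

```bash
python3 tgt.py 0 89 90 -69;python3 -c "
from h import *
from bench import get_obs;o=get_obs();print(o['joints']);save('wrist','w5')"
```

```text
cup-frame tcp mm [ 1.2123 -3.0135 89.7853] F [-0.3428  0.211  -0.5218] grip 0.03950245526993518 t 18.725
dp [ 0.0172  0.0904 -0.0004] rot [ 0.1522 -0.0246 -0.2522] 0.29558592261103067
mm axes X [ 0.8488 -0.1721  0.5   ] Y [0.1987 0.9801 0.    ] Z [-0.49    0.0994  0.866 ]
[ 0.60656255  0.23142181 -0.76622001  2.27523058  1.08234751  0.36177553
  0.22439028]
```

View pics/w5.png

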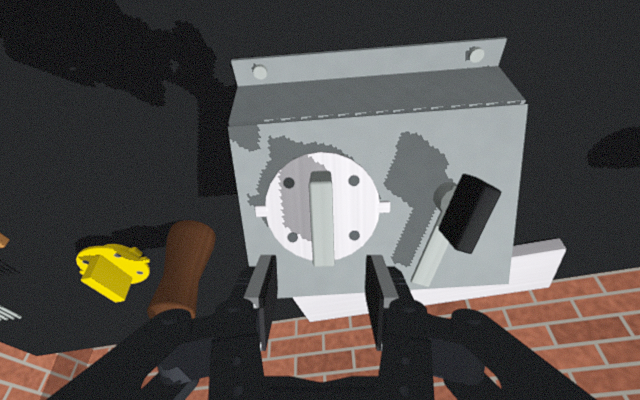

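The lid is seated with ears at (256,212) and (390,207), and its bar points up the slope. The knob finger still points away, with its tip near (424,282).

Run:
```python
from tgt import *
f,o=pickle.load(open("w5.pkl","rb"))
def cp(uv,z): return (M.T@(plane(f,uv,A0+Z*z,Z)-A0))*1e3
a,b=cp((256,212),.003),cp((390,207),.003);d=b-a;print("ears",a,b,np.degrees(np.arctan2(d[0],d[1])),np.hypot(*d[:2]))
a,b=cp((232,125),-.007),cp((525,103),-.007);d=b-a;print("edge",np.degrees(np.arctan2(d[0],d[1])))
a,b=cp((412,281),.0105),cp((430,286),.0105);t=(a+b)/2-[0,90,0];print(a,b,-np.arctan2(t[1],t[0]),np.hypot(*t[:2]))
a,b=cp((480,181),.0445),cp((458,247),.0445);print("knob",a,b)
```

```text
ears [ -0.9063 -46.1048   3.    ] [ 1.7905 47.4662  3.    ] 1.6508451850813082 93.60983222501996
edge -0.18252776346025243
[56.7024 61.457  10.5   ] [61.6922 74.5174 10.5   ] 0.3560106192040962 63.157616993968844
knob [-24.2867  89.8795  44.5   ] [15.2121 79.7802 44.5   ]
```

>>> {"api": "send_rows", "payload": {
  "motion": [
    {"dp": [0.004,0.022,0],"rot": [0.038,-0.006,-0.063],"grip": 0.045},
    {"dp": [0.004,0.022,0],"rot": [0.038,-0.006,-0.063],"grip": 0.045},
    {"dp": [0.004,0.022,0],"rot": [0.038,-0.006,-0.063],"grip": 0.045},
    {"dp": [0.004,0.022,0],"rot": [0.038,-0.006,-0.063],"grip": 0.045},
    {"dp": [0,0,0],"rot": [0,0,0],"grip": 0.045},
    {"dp": [0,0,0],"rot": [0,0,0],"grip": 0.045}
  ]
}}

```text
clock: 19.52
tcp_pos: [0.5594, 0.0287, 0.1656]
orientation: [2.422, 1.315, 0.557]
contact_force: [-0.1, 0.3, -0.4]
grip_width: 0.0451
```

```bash
python3 tgt.py 0 89 60 -69.3
```

```text
cup-frame tcp mm [-2.8225 87.4825 86.7734] F [-0.3961  0.3097 -0.2578] grip 0.04510639146419572 t 19.525
dp [ 0.0158 -0.0017 -0.0218] rot [-0.0084 -0.0061  0.0127] 0.016390485119219467
mm axes X [ 0.8488 -0.1721  0.5   ] Y [0.1987 0.9801 0.    ] Z [-0.49    0.0994  0.866 ]
```

>>> {"api": "send_rows", "payload": {
  "motion": [
    {"dp": [0.008,-0.001,-0.011],"rot": [-0.008,-0.006,0.0127],"grip": 0.045},
    {"dp": [0.008,-0.001,-0.011],"rot": [0,0,0],"grip": 0.045},
    {"dp": [0.0044,-0.0009,-0.008],"rot": [0,0,0],"grip": 0.045},
    {"dp": [0,0,0],"rot": [0,0,0],"grip": 0.045}
  ]
}}

```text
clock: 20.02
tcp_pos: [0.5795, 0.0199, 0.1335]
orientation: [2.405, 1.326, 0.554]
contact_force: [0.3, 0.2, -0.2]
grip_width: 0.0454
```

```bash
python3 tgt.py 0 89 15 -69.3
```

```text
cup-frame tcp mm [-0.3201 82.9177 48.3111] F [ 0.1332  0.2702 -0.3286] grip 0.04540422314109859 t 20.025
dp [ 0.0178  0.0026 -0.0287] rot [ 0.0044 -0.0022  0.0026] 0.005541904135293417
mm axes X [ 0.8488 -0.1721  0.5   ] Y [0.1987 0.9801 0.    ] Z [-0.49    0.0994  0.866 ]
```

>>> {"api": "send_rows", "payload": {
  "motion": [
    {"dp": [0.0012,0.006,0],"rot": [0.004,-0.002,0.002],"grip": 0.045},
    {"dp": [0.004,0,-0.007],"rot": [0,0,0],"grip": 0.045},
    {"dp": [0.004,0,-0.007],"rot": [0,0,0],"grip": 0.045},
    {"dp": [0.004,0,-0.007],"rot": [0,0,0],"grip": 0.045},
    {"dp": [0,0,0],"rot": [0,0,0],"grip": 0.045}
  ]
}}

```text
clock: 20.65
tcp_pos: [0.5935, 0.0253, 0.1116]
orientation: [2.405, 1.327, 0.56]
contact_force: [-0.2, 1.0, -0.4]
grip_width: 0.045
```

```bash
python3 tgt.py 0 89 15 -69.3
```

```text
cup-frame tcp mm [-0.3244 90.9364 22.979 ] F [-0.5277  0.9114 -0.137 ] grip 0.04497993472956504 t 20.65
dp [ 0.0038 -0.0027 -0.0067] rot [0.001  0.0004 0.0011] 0.0015012940000381017
mm axes X [ 0.8488 -0.1721  0.5   ] Y [0.1987 0.9801 0.    ] Z [-0.49    0.0994  0.866 ]
```

>>> {"api": "send_rows", "payload": {
  "motion": [
    {"dp": [0.002,-0.0015,-0.0034],"rot": [0,0,0.001],"grip": 0.045},
    {"dp": [0.0018,-0.0012,-0.0033],"rot": [0,0,0],"grip": 0.045},
    {"dp": [0,0,0],"rot": [0,0,0],"grip": 0.0},
    {"dp": [0,0,0],"rot": [0,0,0],"grip": 0.0},
    {"dp": [0,0,0],"rot": [0,0,0],"grip": 0.0},
    {"dp": [0,0,0],"rot": [0,0,0],"grip": 0.0},
    {"dp": [0,0,0],"rot": [0,0,0],"grip": 0.0}
  ],
  "grip_force": 40
}}

```text
clock: 21.52
tcp_pos: [0.5969, 0.0213, 0.1045]
orientation: [2.404, 1.327, 0.558]
contact_force: [0.5, -0.3, -2.3]
grip_width: 0.0116
```

```bash
python3 tgt.py 0 89 15 1; python3 -c "
from bench import get_obs;o=get_obs();print(o['joints'],o['moment'])"
```

```text
cup-frame tcp mm [-0.3325 87.7392 14.7402] F [-0.7047 -0.1966 -2.2995] grip 0.011588100868118569 t 21.525
dp [0.0004 0.0012 0.0004] rot [ 0.6031 -0.1237 -1.0611] 1.2268297513828517
mm axes X [ 0.8488 -0.1721  0.5   ] Y [0.1987 0.9801 0.    ] Z [-0.49    0.0994  0.866 ]
[ 0.3002973   0.44432048 -0.66888574  2.20221004  1.44383559  0.49655915
 -0.54179769] [0.21712692 0.50489872 0.03005447]
```

>>> {"api": "send_rows", "payload": {
  "motion": [
    {"dp": [0,0,0],"rot": [0.059,-0.012,-0.104],"grip": 0.0},
    {"dp": [0,0,0],"rot": [0.059,-0.012,-0.104],"grip": 0.0},
    {"dp": [0,0,0],"rot": [0.059,-0.012,-0.104],"grip": 0.0},
    {"dp": [0,0,0],"rot": [0.059,-0.012,-0.104],"grip": 0.0},
    {"dp": [0,0,0],"rot": [0.059,-0.012,-0.104],"grip": 0.0}
  ]
}}

```text
clock: 22.15
tcp_pos: [0.5972, 0.0216, 0.1046]
orientation: [2.801, 0.554, 0.704]
contact_force: [-0.1, -0.1, -0.8]
grip_width: 0.0115
```

```bash
python3 tgt.py 0 88 15 1; python3 -c "
from bench import get_obs;o=get_obs();print(o['joints'],o['moment'])"
```

```text
cup-frame tcp mm [-0.1003 88.0062 14.7401] F [-0.4625 -0.0829 -0.6943] grip 0.011491298987267291 t 22.15
dp [-0.      0.      0.0003] rot [ 0.2992 -0.0616 -0.5262] 0.6084854684043239
mm axes X [ 0.8488 -0.1721  0.5   ] Y [0.1987 0.9801 0.    ] Z [-0.49    0.0994  0.866 ]
[ 0.30295956  0.4449507  -0.67146858  2.20119476  1.4416299   0.49634345
 -1.15685187] [0.1082629  0.50003615 0.13895688]
```

Turning cleanly with j7 well within range; finishing the turn.

>>> {"api": "send_rows", "payload": {
  "motion": [
    {"dp": [0,0,0],"rot": [0.059,-0.012,-0.104],"grip": 0.0},
    {"dp": [0,0,0],"rot": [0.059,-0.012,-0.104],"grip": 0.0},
    {"dp": [0,0,0],"rot": [0.059,-0.012,-0.104],"grip": 0.0},
    {"dp": [0,0,0],"rot": [0.059,-0.012,-0.104],"grip": 0.0},
    {"dp": [0,0,0],"rot": [0.045,-0.009,-0.08],"grip": 0.0},
    {"dp": [0,0,0],"rot": [0,0,0],"grip": 0.0}
  ]
}}

```text
clock: 22.9
tcp_pos: [0.5974, 0.0216, 0.1047]
orientation: [2.97, -0.298, 0.795]
contact_force: [-0.2, -0.3, -1.4]
grip_width: 0.0112
```

```bash
python3 tgt.py 0 88 15 1; python3 -c "
from bench import get_obs;o=get_obs();print(o['joints'],o['moment'])"
```

```text
cup-frame tcp mm [ 0.1959 88.1371 14.7184] F [-0.7972 -0.364  -1.1188] grip 0.011225703389145948 t 22.9
dp [-0.0003 -0.0001  0.0001] rot [ 0.0096 -0.0025 -0.0147] 0.017706951691689066
mm axes X [ 0.8488 -0.1721  0.5   ] Y [0.1987 0.9801 0.    ] Z [-0.49    0.0994  0.866 ]
[ 0.3046277   0.44546156 -0.67320591  2.2004085   1.44072189  0.49669851
 -1.74602287] [ 0.11822464  0.48359615 -0.0720121 ]
```

>>> {"api": "send_rows", "payload": {
  "motion": [
    {"dp": [0,0,0],"rot": [0,0,0],"grip": 0.04},
    {"dp": [0,0,0],"rot": [0,0,0],"grip": 0.04},
    {"dp": [0,0,0],"rot": [0,0,0],"grip": 0.04},
    {"dp": [-0.005,0.001,0.009],"rot": [0,0,0],"grip": 0.04},
    {"dp": [-0.008,0.0015,0.014],"rot": [0,0,0],"grip": 0.04},
    {"dp": [-0.008,0.0015,0.014],"rot": [0,0,0],"grip": 0.04},
    {"dp": [-0.008,0.0015,0.014],"rot": [0,0,0],"grip": 0.04},
    {"dp": [-0.008,0.0015,0.014],"rot": [0,0,0],"grip": 0.04},
    {"dp": [-0.008,0.01,0.014],"rot": [0,0,0],"grip": 0.04},
    {"dp": [0,0,0],"rot": [0,0,0],"grip": 0.04},
    {"dp": [0,0,0],"rot": [0,0,0],"grip": 0.04}
  ]
}}

```text
clock: 24.28
tcp_pos: [0.5511, 0.0389, 0.1858]
orientation: [2.968, -0.287, 0.794]
contact_force: [-0.8, 0.5, -0.3]
grip_width: 0.0402
```

```bash
python3 tgt.py 0 88 100 1
python3 - <<'E'
from h import *
import cv2
f=save("top","t1");a=f["img"][120:250,150:480]
w=save("wrist","w6")["img"]
a=cv2.resize(a,None,fx=2,fy=2,interpolation=cv2.INTER_CUBIC)[:,:,::-1]
w=w[:330,:,::-1]
c=np.zeros((590,660,3),np.uint8);c[:260,:660]=a;c[260:590,:640]=w;cv2.imwrite("pics/end.png",c)
E
```

```text
cup-frame tcp mm [ -1.5923  95.807  109.3652] F [-0.9495  0.2884  0.1688] grip 0.0401851867124534 t 24.275
dp [ 0.0044 -0.0089 -0.0073] rot [ 0.0139 -0.003  -0.0209] 0.025307223294080586
mm axes X [ 0.8488 -0.1721  0.5   ] Y [0.1987 0.9801 0.    ] Z [-0.49    0.0994  0.866 ]
```

View pics/end.png

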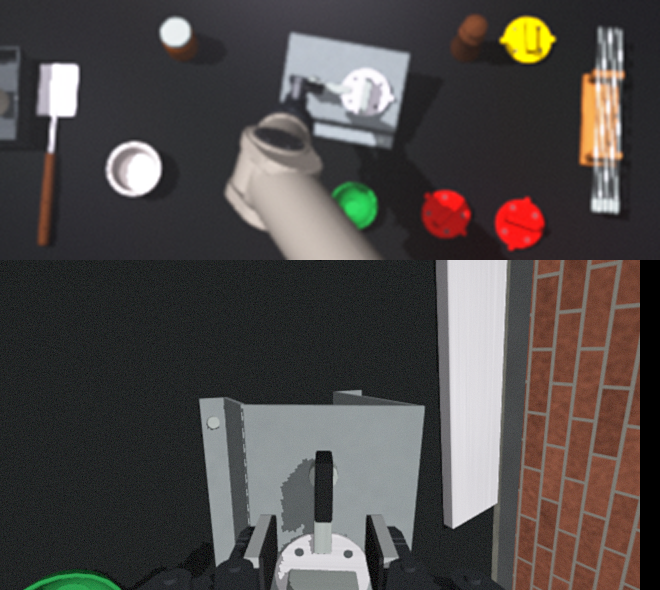

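The finger at (323,540) lies over the lid's rim and points at its axis. The gripper is clear, and the bystanders stand where they were. Handing in.

```bash
python3 -c "
from bench import hand_in;print(hand_in())"
```

```text
the job is handed in; nothing more can be done
None
```

The lid is home in the cup and twisted to its stop, the clamp finger lies over its rim, and the job is handed in at about 24.4 s of the 58 s. `hand_in()` gives no verdict.

- **Lid:** It pressed home at 47 N, at the depth predicted for a seated lid. The first twist stopped about 10° short because joint 7 reached its range limit (-2.959 rad against ±2.96), with joint 6 also reading 0.1697 against its 0.17 minimum. I regripped the bar the other way round and finished the turn to the stop. I then pressed it down again at 35 N. The last wrist view measured the lid at about 91.7°, seated.
- **Clamp knob:** I turned it from about 0.36 rad to about 1.57 rad and let go. That end value comes from the gripper's angle, not a joint reading. The last picture shows the finger over the rim, and the gripper stopped clear above the knob.
- **Bystanders:** In the last top view those visible look unmoved by eye; I did not measure them.

**Unsure:** whether that brief touch of the two joint limits counts as passing a range. No fault was reported when it happened. The camera and arm positions also disagreed by 1–3 mm, which I corrected for when inserting the lid.

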